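# Put the chopping boards back in their own colour slots

### The arm

A 6-joint arm with a two-finger parallel gripper is mounted at the origin on the work surface. World frame = base frame: x ahead of the robot, y to its left, z up, the work surface at z = 0. Lengths are in m, angles in rad, forces in N, time in s.
With the tool pointing down it reaches from about 0.325 to 0.9 m from the base axis. Payload 6.1 kg.
Tool frame: the origin (TCP) lies at the very end of the fingers, on their centre line; the grasp point (between the pads) lies 19 mm behind it (arm.grip_point_offset is the distance from the TCP to the grasp point, in m); z points along the fingers, y is the line along which they close (so a half turn about z gives the same grasp; the last joint's range is limited). The gripper opens to 87 mm and grips with 3 to 60 N. Pads are 19 mm wide; open, the fingers measure 117 mm over their backs; the gripper's body (75 mm by 190 mm) begins 51 mm behind the grasp point.
Start: joints at [1.067, 0.22, 1.526, -0, 1.395, -0.126], TCP at [0.231, 0.581, 0.223] pointing down, gripper open.
Joint ranges: [-2.98, 2.98], [-0.91, 2.08], [0.09, 2.57], [-1.24, 4.39], [0.2, 2.65], [-2.68, 2.68]. Speed limits (rad/s): [2.57, 2.57, 3.01, 3.14, 3.14, 3.14].

### API

Orientations are given as [roll, pitch, yaw] about the fixed x, y, z axes, in that order (R = Rz(yaw) Ry(pitch) Rx(roll)).
In Python, from plant import arm gives the robot as it stands. The module is installed in compiled form; this text tells all that it offers.
- The arm moves only by the tool play_rows, never from a script. Its argument "moves" is one flat list of numbers, 5 for each row, row after row: the shift along the tool's x, y, z normalised to -1 to 1, where 1 is 1000 mm, then the turn about the tool's z normalised to -1 to 1, where 1 is 180 degrees, then the opening, from -1 (shut) to 1 (fully open). A call has 1 to 5 rows; each row is the pose to reach, as a shift and turn from the pose commanded when the call began, along the tool's axes at that moment, turning the shorter way round; what a row does not reach only later rows make up. A row lasts 1/10 s, in which the tool goes at most 50 mm and 8.59 degrees, less where a joint would pass 70% of its speed; a pose out of reach is approached as far as the arm can. A call with a number of a shift or a turn outside -1 to 1 is refused whole. A call with a gripper value outside its range is refused whole. The fingers move at their own pace and stop on an object; the grip force is fixed at half the most. Time passes only in rows, so rows that repeat a pose let the fingers close. It gives the time, the measured TCP pose, the force, the opening and the grip force at its end, in the units of the state.
- arm.read_state(): the state, without advancing time (a new reading comes with each control period).
- arm.capture(name): name is "scene" or "top" or "wrist"; returns a dict with "color" (400x640x3 uint8, red, green, blue), "z_map" (400x640 float32, m along the optical axis (not along the pixel's ray), 0 where there is no reading), "mtx" (3x3 intrinsics, pixels), "R" (3x3) and "t" (3): a world point X has camera coordinates R X + t. Camera axes: x right, y down, z forward; pixel columns grow to the right and rows downward; lengths in m; the calibration is good to about 2 mm. A picture is of the moment at which its call begins.
- arm.close_job(): hands the job in; it is judged then, once.
The state is a dict: "clock": time; "q": joint angles; "joint_vel": joint speeds; "joint_torque": joint torques, N m; "position": TCP position; "orientation": TCP orientation; "force": force on the tool from outside, world axes, zero at the start; "wrist_torque": the same for the moment, N m; "width": finger opening in m; "grip_force": force on a finger pad.
Only numpy, scipy, OpenCV 4.12 (cv2) and the standard library are available. Lean on these libraries where they do the work, as an engineer would, in place of code of your own. Each camera call takes 0.05 s, during which the arm holds its last target. There are 200 camera calls.

### The job

Somebody put the green chopping board back in the rack's red slot. Move it over into its own green slot, then fetch the washed red board from the draining stand and slide it into the red slot. Lower each board right down into its slot without dropping it, centred so that neither end sticks out, let go of it, and leave the other boards, the pan lid and the bottle where they stand.

Things in the scene. Friction and masses are not known exactly. Their poses are not given: they have to be found in the camera images.
- green_board: Green plastic chopping board, 230 mm long (own x), 12 mm thick (own y), 140 mm high (own z), 0.3 to 0.45 kg, standing on its long edge; origin at the centre of its underside (top edge 140 mm above); a dark 18 mm hanging hole shows in one upper corner. Starts standing in the red guide, where it does not belong.
- red_board: Red plastic chopping board, 230 mm long (own x), 12 mm thick (own y), 140 mm high (own z), 0.3 to 0.45 kg, standing on its long edge; origin at the centre of its underside (top edge 140 mm above); a dark 18 mm hanging hole shows in one upper corner. Starts standing in the draining stand.
- blue_board: Blue plastic chopping board, 230 mm long (own x), 12 mm thick (own y), 140 mm high (own z), 0.3 to 0.45 kg, standing on its long edge; origin at the centre of its underside (top edge 140 mm above); a dark 18 mm hanging hole shows in one upper corner. Stands in its own blue guide; leave it there.
- white_board: White plastic chopping board, 230 mm long (own x), 12 mm thick (own y), 140 mm high (own z), 0.3 to 0.45 kg, standing on its long edge; origin at the centre of its underside (top edge 140 mm above); a dark 18 mm hanging hole shows in one upper corner. Stands in its own white guide; leave it there.
- red_guide: Red plastic slot guide, fixed in the rack: U-channel open on top and at both ends, 250 mm long (own x), slot 15 mm wide (own y). Origin: centre of its underside, 12 mm above the bench; slot floor 6 mm above the origin, straight walls to 50 mm, then lips flaring to a 27 mm mouth at 62 mm (32 mm outside). Holds the green board at the start.
- green_guide: Green plastic slot guide, fixed in the rack: U-channel open on top and at both ends, 250 mm long (own x), slot 15 mm wide (own y). Origin: centre of its underside, 12 mm above the bench; slot floor 6 mm above the origin, straight walls to 50 mm, then lips flaring to a 27 mm mouth at 62 mm (32 mm outside). Empty at the start.
- blue_guide: Blue plastic slot guide, fixed in the rack: U-channel open on top and at both ends, 250 mm long (own x), slot 15 mm wide (own y). Origin: centre of its underside, 12 mm above the bench; slot floor 6 mm above the origin, straight walls to 50 mm, then lips flaring to a 27 mm mouth at 62 mm (32 mm outside).
- white_guide: White plastic slot guide, fixed in the rack: U-channel open on top and at both ends, 250 mm long (own x), slot 15 mm wide (own y). Origin: centre of its underside, 12 mm above the bench; slot floor 6 mm above the origin, straight walls to 50 mm, then lips flaring to a 27 mm mouth at 62 mm (32 mm outside).
- rack: Stainless board rack, fixed, on either side of the robot: 220 mm wide (own y), 192 mm deep (own x); its four guides, parallel to its x, lie at own y = -72, -24, 24 and 72 mm, colours in any order. A wire hoop 86 mm high closes each side (y = -106 and 106 mm). Origin on the bench under its centre.
- drainer: Draining stand, fixed, on the other side from the rack: grey tray 250 x 200 x 14 mm, two cross bars (x = -65, 65 mm; top 20 mm above the bench), pairs of upright wires (to 86 mm, 18 mm free between) at three places own y = -55, 0, 55 mm. Red board and lid stand at 0 and 55 in either order. Origin on the bench under its centre.
- lid: Flat stainless pan lid, 200 x 10 x 115 mm high, standing on edge in the draining stand next to the red board; origin at the centre of its lower edge. Bystander.
- bottle: White bottle of cleaner with an orange cap, 56 mm diameter, 180 mm tall, loose on the bench between rack and draining stand; origin at the centre of its underside. Bystander.
Mind the look-alikes: they are no part of the job. There is more than one size of the red_board; the job needs the middle-sized. Of the things shaped like the green_board, the green one is meant.

How it is judged:
On the way, in this order (a step that is already met when the one before it is completed fails the run):
1. the green board stands fully home in the green guide, let go (x of green_board in the frame of green_guide between -0.012 and 0.012 m and y of green_board in the frame of green_guide between -0.005 and 0.005 m and z of green_board in the frame of green_guide between 0.003 and 0.009 m and angle between green_board's own z axis and vertical below 0.09 rad and angle between the x axis of green_board and the x axis of green_guide, either way round below 0.05 rad and contact force between green_board and the fingers below 0.05 N and linear speed of green_board below 0.02 m/s), for 0.2 s.
2. the red board stands fully home in the red guide, let go (x of red_board in the frame of red_guide between -0.012 and 0.012 m and y of red_board in the frame of red_guide between -0.005 and 0.005 m and z of red_board in the frame of red_guide between 0.003 and 0.009 m and angle between red_board's own z axis and vertical below 0.09 rad and angle between the x axis of red_board and the x axis of red_guide, either way round below 0.05 rad and contact force between red_board and the fingers below 0.05 N and linear speed of red_board below 0.02 m/s), for 0.2 s.
At the end, for the whole second after the job is handed in: Green board in the green guide, red board in the red: let go, at rest, within 3 mm of the slot's floor, 12 mm of its middle lengthwise, 5 deg of upright, 3 deg of in line. Blue and white boards within 15 mm of their start, lid 20 mm, bottle (upright) 30 mm (all of step 1 and all of step 2 and distance of each of blue_board, white_board from where it was at the start of the episode below 0.015 m and distance of lid from where it was at the start of the episode below 0.02 m and distance of bottle from where it was at the start of the episode below 0.03 m and angle between bottle's own z axis and vertical below 0.15 rad); the robot touches nothing.
It fails at once if the green board is dropped (moves faster than 0.6 m/s with no finger on it: a fall of about 18 mm) (contact force between green_board and the fingers below 0.05 N and linear speed of green_board above 0.6 m/s).
It fails at once if the red board is dropped (moves faster than 0.6 m/s with no finger on it: a fall of about 18 mm) (contact force between red_board and the fingers below 0.05 N and linear speed of red_board above 0.6 m/s).
It fails at once if the blue or white board is lifted or pulled out of its slot (more than 15 mm) (distance of any of blue_board, white_board from where it was at the start of the episode above 0.015 m).
It fails at once if the bottle is knocked over (angle between bottle's own z axis and vertical above 0.4 rad).
It fails at once if the pan lid is knocked out of its place (more than 30 mm) (distance of lid from where it was at the start of the episode above 0.03 m).
It also fails if it takes over 67 s, if anything falls off the work surface, if the arm or the gripper's body presses on something with over 40 N, if the wrist force passes 120 N, or if a joint passes its speed limit or range.

## Working session

There is one attempt and no reset: what is moved stays moved. The work goes in short steps, Python scripts to look and compute and a tool call to move; the robot and the scene stay as the last step left them, time stands still between calls to the robot, and variables do not carry over. Pictures are saved under pics/ and viewed, at most 10 in all, crops included, and the job is handed in when it is done.

Besides the shell and the picture viewer there is one more tool, called after "Call:" as name(argument=value, ...) on one line, values as JSON. play_rows: Moves the arm, as the interface text tells. Its arguments: {"type":"object","properties":{"moves":{"type":"array"}},"required":["moves"]}

```bash
mkdir -p pics
cat > h.py <<'E'
import numpy as np, cv2
from plant import arm
def cap(n):
    c=arm.capture(n); return c
def cloud(c):
    z=c["z_map"].astype(float); v,u=np.mgrid[:z.shape[0],:z.shape[1]]
    K=c["mtx"]; P=np.stack([(u-K[0,2])/K[0,0]*z,(v-K[1,2])/K[1,1]*z,z],-1)
    W=(P-c["t"])@c["R"]; W[z<=0]=np.nan
    return W
def save(n,img): cv2.imwrite("pics/"+n,cv2.cvtColor(img,cv2.COLOR_RGB2BGR))
E
python3 - <<'E'
from h import *
a=cap("scene");b=cap("top")
save("scene.png",a["color"]);save("top.png",b["color"])
np.savez("/tmp/s.npz",**a);np.savez("/tmp/t.npz",**b)
for c in(a,b): print(-c["R"].T@c["t"],c["R"][2],c["mtx"][0])
s=arm.read_state();print(s)
E
```

```text
[ 1.68484537 -0.23800076  1.14860161] [-0.74161425  0.15895255 -0.65172263] [443.48016557   0.         313.08146986]
[ 0.30066208 -0.00457     1.70865522] [ 0.09291457  0.00410099 -0.99566564] [496.75368899   0.         309.40754495]
{'clock': 0.1, 'q': array([ 1.06689934e+00,  2.21169249e-01,  1.52751477e+00, -2.46295828e-05,
        1.39471050e+00, -1.26081272e-01]), 'joint_vel': array([ 8.48449571e-04, -2.60093743e-03, -2.69576340e-03, -2.12035475e-03,
       -5.54524600e-04, -9.67375690e-05]), 'joint_torque': array([ 7.36720722e-04, -4.95933723e+01, -3.88523662e+01,  7.01758638e-02,
        5.13802492e-02, -6.55845179e-05]), 'position': array([0.23027803, 0.5804135 , 0.22152348]), 'orientation': array([-3.13980205e+00, -2.02530468e-04,  2.76378109e+00]), 'force': array([-0.11328593,  0.32186108, -0.40239795]), 'wrist_torque': array([-0.02266757,  0.00864452, -0.01253936]), 'grip_force': 0.0, 'width': 0.08719786697025184}
```

View pics/scene.png

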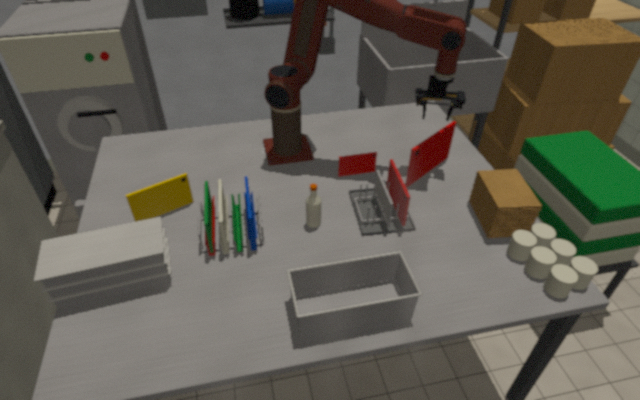

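View pics/top.png

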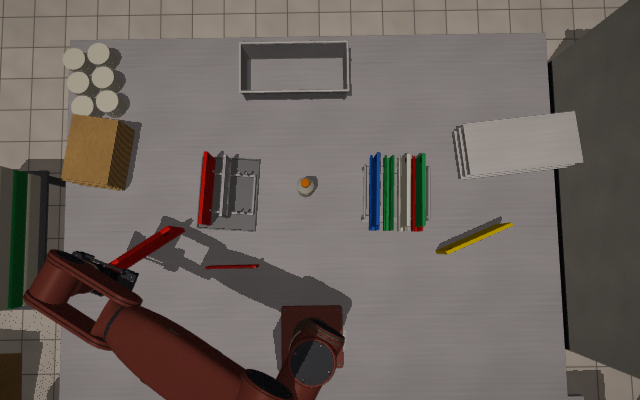

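The scene shows the rack on the robot's right, with, from inside to outside, blue, green (empty), white and red (holding the green board).

Red candidates in the top view:
- drainer board at (207,188)
- large red board at (148,248), leaning
- small red board at (232,266)

Green candidates:
- board at (421,190), in the red slot
- empty green guide at (389,192)
- green box on the pallet at (18,230)

I choose the board at (421,190) as the green one and the board at (207,188) as the red one, since it stands in the drainer.

```bash
cat > m.py <<'E'
from h import *
def fit(W,m,name):
    p=W[m&~np.isnan(W[...,2])]
    if len(p)<8: print(name,"few",len(p));return
    r=cv2.minAreaRect(p[:,:2].astype(np.float32)*1000)
    vx,vy,cx,cy=cv2.fitLine(p[:,:2].astype(np.float32),cv2.DIST_HUBER,0,.01,.01).ravel()
    s=(p[:,:2]-[cx,cy])@[vx,vy]; mid=(np.percentile(s,1)+np.percentile(s,99))/2
    print(name,len(p),"line mid",np.round([cx+mid*vx,cy+mid*vy],4),"ang",round(np.degrees(np.arctan2(vy,vx)),2),"len",round(np.ptp(s),3),"rect",np.round(r[1],0),"z",np.round(np.percentile(p[:,2],[5,50,95]),3))
def masks(c):
    h=cv2.cvtColor(c["color"],cv2.COLOR_RGB2HSV).astype(int);H,S,V=h[...,0],h[...,1],h[...,2]
    return dict(red=((H<8)|(H>172))&(S>140)&(V>60),green=(H>45)&(H<80)&(S>110)&(V>40),blue=(H>100)&(H<125)&(S>120)&(V>50),white=(S<50)&(V>130))
E
python3 - <<'E'
from m import *
for f in("t","s"):
    c=dict(np.load(f"/tmp/{f}.npz"));W=cloud(c);M=masks(c);x,y,z=np.moveaxis(W,-1,0)
    R=(x>.3)&(x<.9)&(y<-.1)&(y>-.45); D=(x>.3)&(x<.9)&(y>.1)&(y<.5)
    print(f)
    for k in M: fit(W,M[k]&R&(z>.148)&(z<.175),"rack board "+k)
    fit(W,M["green"]&R&(z>.06)&(z<.085),"green guide lip")
    fit(W,M["red"]&R&(z>.06)&(z<.085),"red guide lip")
    fit(W,M["red"]&D&(z>.145)&(z<.175),"red board")
    fit(W,~M["red"]&D&(z>.115)&(z<.145)&(x>.45),"lid")
    fit(W,(x>.4)&(x<.8)&(abs(y)<.1)&(z>.1),"bottle")
    for n,yy,xx in(("big red",(.2,.75),(.2,.6)),("small red",(.1,.35),(.25,.5))):
        fit(W,M["red"]&(x>xx[0])&(x<xx[1])&(y>yy[0])&(y<yy[1])&(z>.02)&(z<.3),n)
c=dict(np.load("/tmp/t.npz"));s=dict(np.load("/tmp/s.npz"))
im=np.hstack([cv2.resize(c["color"][140:245,190:265],None,fx=4,fy=4),cv2.resize(c["color"][140:245,350:440],None,fx=4,fy=4)])
save("crop.png",im)
E
```

```text
t
rack board red few 0
rack board green 297 line mid [ 0.4721 -0.3567] ang -1.97 len 0.228 rect [ 13. 228.] z [0.15  0.156 0.161]
rack board blue 282 line mid [ 0.4763 -0.2129] ang -1.72 len 0.226 rect [ 11. 226.] z [0.15  0.155 0.162]
rack board white 244 line mid [ 0.4739 -0.3091] ang -2.47 len 0.229 rect [ 12. 229.] z [0.151 0.156 0.161]
green guide lip 434 line mid [ 0.4731 -0.2735] ang -3.25 len 0.248 rect [110. 248.] z [0.062 0.069 0.081]
red guide lip 148 line mid [ 0.4686 -0.3436] ang -1.72 len 0.247 rect [247.  30.] z [0.063 0.07  0.078]
red board 340 line mid [0.4526 0.3413] ang -5.79 len 0.301 rect [105. 333.] z [0.149 0.158 0.166]
lid 333 line mid [0.6694 0.2437] ang -11.42 len 0.446 rect [152. 424.] z [0.117 0.127 0.139]
bottle 226 line mid [0.492  0.0158] ang 88.31 len 0.052 rect [52. 53.] z [0.107 0.122 0.182]
big red 1747 line mid [0.3795 0.4359] ang -47.4 len 0.475 rect [367. 431.] z [0.037 0.131 0.184]
small red 394 line mid [0.4377 0.3368] ang -4.62 len 0.125 rect [ 14. 125.] z [0.043 0.134 0.163]
s
rack board red few 0
rack board green 164 line mid [ 0.4847 -0.354
[... 260 characters left out ...]
 0.16  0.163]
green guide lip 141 line mid [ 0.5015 -0.2688] ang -6.09 len 0.205 rect [ 98. 216.] z [0.063 0.07  0.079]
red guide lip 83 line mid [ 0.4961 -0.3443] ang -2.1 len 0.209 rect [ 28. 210.] z [0.062 0.071 0.078]
red board 217 line mid [0.4533 0.388 ] ang -37.2 len 0.318 rect [104. 319.] z [0.148 0.161 0.172]
lid 432 line mid [0.6726 0.2494] ang -22.24 len 0.453 rect [149. 455.] z [0.116 0.125 0.141]
bottle 249 line mid [0.5119 0.0156] ang 76.81 len 0.054 rect [53. 46.] z [0.105 0.128 0.182]
big red 2128 line mid [0.3531 0.477 ] ang -56.28 len 0.521 rect [379. 477.] z [0.029 0.096 0.185]
small red 285 line mid [0.3623 0.3196] ang 12.3 len 0.276 rect [293. 133.] z [0.04  0.109 0.164]
```

View pics/crop.png

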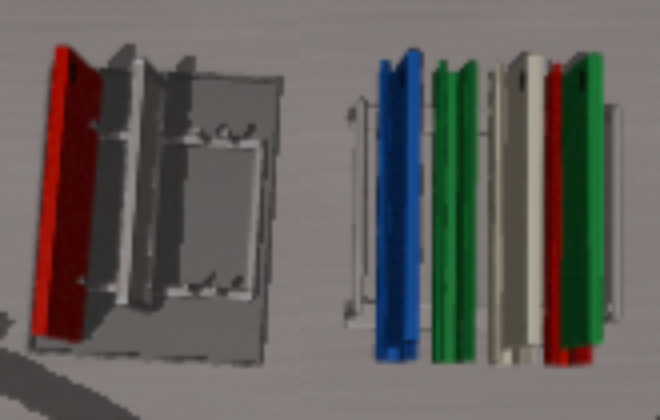

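The crop confirms the choice. The drainer's red board, at full length, is the left one, with the lid next to it. The green board sits in the red guide at the far right, and the empty green guide lies between blue and white. Next I move to a hover above the green board.

```bash
cat > g.py <<'E'
import sys; from h import *
def goal(x,y,z,yawdeg):
    s=arm.read_state(); p=s["position"]; yw=s["orientation"][2]
    c,n=np.cos(yw),np.sin(yw); d=np.array([x,y,z])-p
    t=[(c*d[0]+n*d[1]),(n*d[0]-c*d[1]),-d[2]]
    turn=-(np.degrees((np.radians(yawdeg)-yw+np.pi)%(2*np.pi)-np.pi))/180
    print("t",round(s["clock"],2),"pos",np.round(p,4),"yaw",round(np.degrees(yw),2),"rp",np.round(s["orientation"][:2],3),"F",np.round(s["force"],1),"w",round(s["width"],4),"ROW",np.round(t,4),round(turn,4))
if __name__=="__main__": goal(*map(float,sys.argv[1:]))
E
python3 g.py .473 -.357 .36 -1.9
```

```text
t 0.1 pos [0.2303 0.5804 0.2215] yaw 158.35 rp [-3.14 -0.  ] F [-0.1  0.3 -0.4] w 0.0872 ROW [-0.5714 -0.7818 -0.1385] 0.8903
```

Call:
play_rows(moves=[0,0,-0.05,0,1,0,0,-0.1,0.04,1,-0.03,-0.04,-0.138,0.09,1,-0.06,-0.08,-0.138,0.13,1,-0.09,-0.12,-0.138,0.18,1])

```text
clock: 0.6
position: [0.2675, 0.4456, 0.3619]
orientation: [3.139, -0.0, 2.201]
force: [1.2, 0.2, -0.3]
width: 0.0872
grip_force: 0.0
```

```bash
python3 g.py .473 -.357 .36 -1.9
```

```text
t 0.6 pos [0.2675 0.4456 0.3619] yaw 126.11 rp [ 3.139 -0.   ] F [ 1.2  0.2 -0.3] w 0.0872 ROW [-0.7695 -0.3071  0.0019] 0.7112
```

Call:
play_rows(moves=[-0.045,-0.018,0,0.04,1,-0.09,-0.036,0,0.08,1,-0.135,-0.054,0,0.12,1,-0.18,-0.072,0,0.16,1,-0.225,-0.09,0,0.2,1])

```text
clock: 1.1
position: [0.3278, 0.2101, 0.36]
orientation: [3.141, 0.0, 1.573]
force: [1.1, -0.4, 0.3]
width: 0.0876
grip_force: 0.0
```

```bash
python3 g.py .473 -.357 .36 -1.9
```

```text
t 1.1 pos [0.3278 0.2101 0.36  ] yaw 90.1 rp [3.141 0.   ] F [ 1.1 -0.4  0.3] w 0.0876 ROW [-0.5673  0.1442 -0.    ] 0.5111
```

Call:
play_rows(moves=[-0.045,0.012,0,0.04,1,-0.09,0.024,0,0.08,1,-0.135,0.036,0,0.12,1,-0.18,0.048,0,0.16,1,-0.225,0.06,0,0.2,1])

```text
clock: 1.6
position: [0.3894, -0.0147, 0.3602]
orientation: [3.141, -0.0, 0.943]
force: [1.1, -0.6, -0.2]
width: 0.0871
grip_force: 0.0
```

```bash
python3 g.py .473 -.357 .36 -1.9
```

```text
t 1.6 pos [ 0.3894 -0.0147  0.3602] yaw 54.05 rp [ 3.141 -0.   ] F [ 1.1 -0.6 -0.2] w 0.0871 ROW [-2.280e-01  2.687e-01  2.000e-04] 0.3108
```

Call:
play_rows(moves=[-0.03,0.036,0,0.04,1,-0.06,0.072,0,0.08,1,-0.09,0.108,0,0.12,1,-0.12,0.144,0,0.16,1,-0.15,0.18,0,0.2,1])

```text
clock: 2.1
position: [0.4483, -0.2415, 0.3599]
orientation: [-3.141, 0.0, 0.315]
force: [0.8, 0.2, 0.5]
width: 0.0869
grip_force: 0.0
```

```bash
python3 g.py .473 -.357 .36 -1.9
```

```text
t 2.1 pos [ 0.4483 -0.2415  0.3599] yaw 18.03 rp [-3.141  0.   ] F [0.8 0.2 0.5] w 0.0869 ROW [-1.220e-02  1.175e-01 -1.000e-04] 0.1107
```

Call:
play_rows(moves=[-0.004,0.04,0,0.04,-0.08,-0.008,0.08,0,0.08,-0.08,-0.0122,0.1175,0,0.1107,-0.08,-0.0122,0.1175,0,0.1107,-0.08,-0.0122,0.1175,0,0.1107,-0.08])

```text
clock: 2.6
position: [0.4734, -0.3551, 0.359]
orientation: [-3.14, 0.002, -0.028]
force: [-0.9, 0.8, 0.5]
width: 0.0549
grip_force: 0.0
```

```bash
cat > look.py <<'E'
from m import *
def look(tag,pic=False):
    c=cap("wrist");W=cloud(c);M=masks(c);x,y,z=np.moveaxis(W,-1,0)
    if pic: save(f"w_{tag}.png",c["color"])
    np.savez(f"/tmp/w_{tag}.npz",**c)
    print("cam",np.round(-c["R"].T@c["t"],3),np.round(c["R"][2],2))
    return c,W,M,x,y,z
def rack(W,M,z,y):
    for k in M: fit(W,M[k]&(y<-.1)&(z>.148)&(z<.172),"board "+k)
    for k in ("green","red"): fit(W,M[k]&(y<-.1)&(z>.066)&(z<.080),"lip "+k)
E
python3 - <<'E'
from look import *
c,W,M,x,y,z=look("a",True); rack(W,M,z,y)
import g; g.goal(.473,-.357,.36,-1.9)
E
```

```text
cam [ 0.55  -0.357  0.52 ] [-0.28  0.01 -0.96]
board red 9 line mid [ 0.4229 -0.3507] ang -1.63 len 0.014 rect [ 0. 14.] z [0.154 0.155 0.156]
board green 1202 line mid [ 0.4773 -0.359 ] ang -1.9 len 0.226 rect [ 11. 226.] z [0.156 0.157 0.159]
board blue 1562 line mid [ 0.4919 -0.2181] ang -2.0 len 0.223 rect [ 11. 223.] z [0.15  0.157 0.158]
board white 26452 line mid [ 0.5745 -0.5051] ang -76.48 len 0.559 rect [248. 561.] z [0.151 0.153 0.156]
lip green 1037 line mid [ 0.4837 -0.2582] ang 1.77 len 0.235 rect [ 32. 235.] z [0.066 0.072 0.074]
lip red 972 line mid [ 0.4738 -0.3632] ang -4.96 len 0.247 rect [ 31. 246.] z [0.067 0.071 0.074]
t 2.65 pos [ 0.4735 -0.3544  0.3596] yaw -1.52 rp [-3.14e+00  1.00e-03] F [0.1 0.2 0.4] w 0.0506 ROW [-0.0005  0.0026 -0.0004] 0.0021
```

View pics/w_a.png

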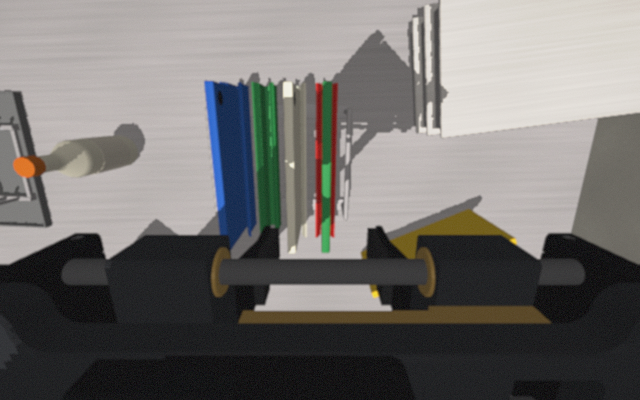

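The wrist picture shows the green board's top edge in the red guide (columns 322–332, rows 80–252). The empty green guide is at columns 255–278, with blue at 225 and white at 290. The fingers straddle the board. Now I fit the guide lips.

```bash
cat > lip.py <<'E'
from m import *
def lip(W,m,name):
    p=W[m&~np.isnan(W[...,2])][:,:2]*1000
    a=np.radians(-1.9);e=np.array([np.cos(a),np.sin(a)]);n=np.array([-e[1],e[0]])
    s=p@e;q=p@n
    S=np.percentile(s,[.5,99.5]);Q=np.percentile(q,[1,99])
    c=S.mean()*e+Q.mean()*n
    print(name,len(p),"centre",np.round(c,1),"len",round(S[1]-S[0],1),"wid",round(Q[1]-Q[0],1),"offset across at ends (near,far)",[np.round(np.percentile(q[sel],[1,99])-Q.mean(),1).tolist() for sel in (s<S[0]+40,s>S[1]-40)])
E
python3 - <<'E'
from lip import *
c=dict(np.load("/tmp/w_a.npz"));W=cloud(c);M=masks(c);x,y,z=np.moveaxis(W,-1,0)
L=(z>.066)&(z<.08)
lip(W,M["green"]&L&(y>-.3)&(y<-.23),"green guide")
lip(W,M["red"]&L&(y<-.3),"red guide")
lip(W,M["blue"]&L,"blue guide")
T=(z>.15)&(z<.165)
lip(W,M["green"]&T,"green bd");lip(W,M["blue"]&T,"blue bd")
lip(W,T&(y<-.29)&(y>-.335)&(x<.6)&M["white"],"white bd")
import g; g.goal(.477,-.359,.11,-1.9)
E
```

```text
green guide 1037 centre [ 483.5 -263.6] len 231.5 wid 31.2 offset across at ends (near,far) [[-14.8, 15.1], [-15.9, 15.6]]
red guide 972 centre [ 473.8 -358.7] len 243.3 wid 30.5 offset across at ends (near,far) [[-14.1, 15.3], [-15.3, 15.2]]
blue guide 804 centre [ 480.5 -225.6] len 239.9 wid 10.9 offset across at ends (near,far) [[-4.8, 5.4], [-5.7, 23.2]]
green bd 1202 centre [ 476.9 -358.9] len 222.2 wid 10.5 offset across at ends (near,far) [[-4.9, 3.8], [-4.2, 4.6]]
blue bd 1482 centre [ 492.9 -216.6] len 199.9 wid 10.4 offset across at ends (near,far) [[-5.1, 5.2], [-5.2, 5.3]]
white bd 1409 centre [ 476.8 -310.5] len 227.0 wid 11.6 offset across at ends (near,far) [[-5.1, 6.4], [-6.0, 5.3]]
t 2.65 pos [ 0.4735 -0.3544  0.3596] yaw -1.52 rp [-3.14e+00  1.00e-03] F [0.1 0.2 0.4] w 0.0506 ROW [0.0036 0.0045 0.2496] 0.0021
```

Call:
play_rows(moves=[0.0025,0.0045,0.0,0.002,-0.1,0.0025,0.0045,0.05,0.002,-0.1,0.0025,0.0045,0.1,0.002,-0.1,0.0025,0.0045,0.15,0.002,-0.1,0.0025,0.0045,0.18,0.002,-0.1])

```text
clock: 3.15
position: [0.4749, -0.3569, 0.1765]
orientation: [-3.139, 0.003, -0.032]
force: [-0.0, 0.7, -0.2]
width: 0.0396
grip_force: 0.0
```

Run:
```python
import g; g.goal(.476,-.3589,.11,-1.9)
from look import *
c,W,M,x,y,z=look("b")
fit(W,M["green"]&(z>.15)&(z<.165),"green bd")
```

```text
t 3.15 pos [ 0.4749 -0.3569  0.1765] yaw -1.82 rp [-3.139e+00  3.000e-03] F [-0.   0.7 -0.2] w 0.0396 ROW [0.0011 0.002  0.0665] 0.0004
cam [ 0.551 -0.359  0.338] [-0.28  0.01 -0.96]
green bd 3762 line mid [ 0.5004 -0.3595] ang -1.91 len 0.181 rect [ 11. 181.] z [0.156 0.157 0.158]
```

Call:
play_rows(moves=[0.001,0.0025,0.02,0,-0.1,0.001,0.0025,0.045,0,-0.1,0.001,0.0025,0.067,0,-0.1,0.001,0.0025,0.067,0,-0.1,0.001,0.0025,0.067,0,-1])

```text
clock: 3.7
position: [0.4777, -0.3619, 0.1148]
orientation: [3.141, -0.001, -0.033]
force: [-0.6, -0.7, 0.7]
width: 0.0365
grip_force: 0.0
```

Call:
play_rows(moves=[0,0,0,0,-1,0,0,0,0,-1,0,0,0,0,-1,0,0,0,0,-1,0,0,0,0,-1])

```text
clock: 4.2
position: [0.4777, -0.3607, 0.1144]
orientation: [-3.139, -0.001, -0.034]
force: [0.4, 4.9, 6.7]
width: 0.0118
grip_force: 29.9
```

Call:
play_rows(moves=[0,0,-0.01,0,-1,0,0,-0.03,0,-1,0,0,-0.06,0,-1,0,0,-0.09,0,-1,0,0,-0.12,0,-1])

```text
clock: 4.7
position: [0.4765, -0.3619, 0.2341]
orientation: [-3.141, 0.001, -0.034]
force: [0.1, -0.4, -4.1]
width: 0.0117
grip_force: 30.0
```

Call:
play_rows(moves=[0,0,-0.03,0,-1,0,0,-0.055,0,-1,0,0,-0.06,0,-1,0,0,-0.06,0,-1,0,0,-0.06,0,-1])

```text
clock: 5.2
position: [0.4763, -0.3615, 0.2912]
orientation: [-3.14, 0.002, -0.034]
force: [-0.2, 0.6, -3.7]
width: 0.0119
grip_force: 30.0
```

Run:
```python
import g; g.goal(.4777,-.2628,.295,-1.9)
from look import *; from lip import lip
c,W,M,x,y,z=look("c",True)
fit(W,M["green"]&(z>.3)&(z<.36),"green bd")
L=(z>.066)&(z<.08)
lip(W,M["green"]&L&(y>-.3)&(y<-.23),"green guide")
lip(W,M["red"]&L&(y<-.3),"red guide")
```

```text
t 5.2 pos [ 0.4763 -0.3615  0.2912] yaw -1.93 rp [-3.14e+00  2.00e-03] F [-0.2  0.6 -3.7] w 0.0119 ROW [-0.002  -0.0987 -0.0038] -0.0002
cam [ 0.553 -0.364  0.452] [-0.28  0.01 -0.96]
green bd 6908 line mid [ 0.5245 -0.3628] ang -1.89 len 0.13 rect [ 14. 130.] z [0.333 0.334 0.335]
green guide 1361 centre [ 494.3 -263.7] len 210.0 wid 31.7 offset across at ends (near,far) [[-15.2, 15.5], [-16.0, 15.6]]Traceback (most recent call last):
  File "<stdin>", line 7, in <module>
  File "lip.py", line 6, in lip
    S=np.percentile(s,[.5,99.5]);Q=np.percentile(q,[1,99])
    return _quantile_unchecked(
        a, q, axis, out, overwrite_input, method, keepdims, weights)
    return _ureduce(a,
                    func=_quantile_ureduce_func,
    ...<5 lines>...
                    overwrite_input=overwrite_input,
                    method=method)
    r = func(a, **kwargs)
    result = _quantile(arr,
                       quantiles=q,
    ...<2 lines>...
                       out=out,
                       weights=wgt)
    slices_having_nans = np.isnan(arr[-1, ...])
                                  ~~~^^^^^^^^^
IndexError: index -1 is out of bounds for axis 0 with size 0
```

View pics/w_c.png

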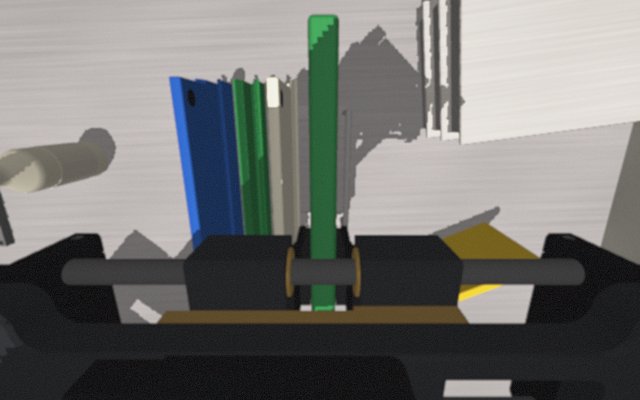

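The green board is held at columns 308–338, upright. I move it over the green guide at columns 235–268.

Call:
play_rows(moves=[0,-0.025,0,0,-1,-0.001,-0.06,0,0,-1,-0.002,-0.09,0,0,-1,-0.002,-0.098,0,0,-1,-0.002,-0.098,0,0,-1])

```text
clock: 5.75
position: [0.4781, -0.2627, 0.292]
orientation: [-3.141, 0.002, -0.032]
force: [0.2, -0.4, -5.1]
width: 0.0118
grip_force: 30.0
```

Run:
```python
import g; g.goal(.4777,-.2628,.295,-1.9)
from look import *; from lip import lip
c,W,M,x,y,z=look("d")
fit(W,M["green"]&(z>.3)&(z<.36),"green bd")
L=(z>.066)&(z<.08)
for k,m in (("green",(y>-.3)&(y<-.23)),("red",y<-.3)):
    try: lip(W,M[k]&L&m,k)
    except Exception: print("none",k)
```

```text
t 5.75 pos [ 0.4781 -0.2627  0.292 ] yaw -1.82 rp [-3.141e+00  2.000e-03] F [ 0.2 -0.4 -5.1] w 0.0118 ROW [-0.0004  0.0001 -0.003 ] 0.0004
cam [ 0.554 -0.265  0.453] [-0.28  0.01 -0.96]
green bd 6927 line mid [ 0.5262 -0.2638] ang -1.78 len 0.13 rect [ 14. 130.] z [0.333 0.335 0.336]
none green
red 1422 centre [ 490.1 -358.5] len 211.2 wid 32.2 offset across at ends (near,far) [[-16.1, 16.4], [-16.3, 15.7]]
```

Call:
play_rows(moves=[-0.002,0,0.03,0,-1,-0.002,0,0.06,0,-1,-0.002,0,0.085,0,-1,-0.002,0,0.105,0,-1,-0.002,0,0.115,0,-1])

```text
clock: 6.3
position: [0.4749, -0.2643, 0.1753]
orientation: [-3.14, 0.004, -0.035]
force: [-0.3, 0.1, -3.2]
width: 0.012
grip_force: 30.0
```

Call:
play_rows(moves=[0,0,0.01,0,-1,0,0,0.02,0,-1,0,0,0.03,0,-1,0,0,0.04,0,-1,0,0,0.047,0,-1])

```text
clock: 6.8
position: [0.4761, -0.264, 0.1304]
orientation: [3.141, 0.0, -0.033]
force: [0.2, -0.2, -2.8]
width: 0.0117
grip_force: 30.0
```

Call:
play_rows(moves=[0,0,0.004,0,-1,0,0,0.008,0,-1,0,0,0.011,0,-1,0,0,0.013,0,-1,0,0,0.013,0,-1])

```text
clock: 7.3
position: [0.4763, -0.2639, 0.1181]
orientation: [-3.142, 0.0, -0.034]
force: [0.7, -0.2, -3.8]
width: 0.0119
grip_force: 30.0
```

Call:
play_rows(moves=[0,0,0.001,0,-1,0,0,0.002,0,-1,0,0,0.003,0,-1,0,0,0.004,0,-1,0,0,0.004,0,-1])

```text
clock: 7.8
position: [0.4763, -0.2639, 0.1141]
orientation: [-3.141, 0.0, -0.034]
force: [-0.2, -0.1, -4.4]
width: 0.0117
grip_force: 30.0
```

Call:
play_rows(moves=[0,0,0.001,0,-1,0,0,0.002,0,-1,0,0,0.003,0,-1,0,0,0.003,0,-1,0,0,0.003,0,-1])

```text
clock: 8.3
position: [0.4763, -0.2641, 0.1136]
orientation: [3.141, 0.0, -0.034]
force: [-9.6, 3.8, 12.5]
width: 0.0115
grip_force: 30.0
```

Run:
```python
import g; g.goal(.4777,-.2628,.295,-1.9)
from look import *
c,W,M,x,y,z=look("e")
fit(W,M["green"]&(z>.145)&(z<.19),"green bd");fit(W,M["blue"]&(z>.145)&(z<.19),"blue bd");fit(W,M["white"]&(y>-.33)&(y<-.29)&(x<.6)&(z>.145)&(z<.19),"white bd")
```

```text
t 8.3 pos [ 0.4763 -0.2641  0.1136] yaw -1.93 rp [3.141 0.   ] F [-9.6  3.8 12.5] w 0.0115 ROW [ 0.0014 -0.0014 -0.1814] -0.0002
cam [ 0.552 -0.266  0.275] [-0.28  0.01 -0.96]
green bd 7489 line mid [ 0.5245 -0.2653] ang -1.94 len 0.13 rect [ 17. 130.] z [0.156 0.157 0.158]
blue bd 8369 line mid [ 0.5482 -0.2197] ang -1.82 len 0.097 rect [39. 98.] z [0.148 0.157 0.158]
white bd 6390 line mid [ 0.5453 -0.3123] ang -2.07 len 0.093 rect [12. 93.] z [0.156 0.157 0.158]
```

The board is on the floor, with its top level with its neighbours. I release it and rise.

Call:
play_rows(moves=[0,0,-0.001,0,-1,0,0,-0.001,0,-0.1,0,0,-0.001,0,-0.1,0,0,-0.001,0,-0.1,0,0,-0.001,0,-0.1])

```text
clock: 8.85
position: [0.4765, -0.264, 0.1123]
orientation: [3.141, -0.0, -0.034]
force: [0.0, -0.5, 0.7]
width: 0.0343
grip_force: 0.0
```

Call:
play_rows(moves=[0,0,0,0,-0.1,0,0,-0.02,0,-0.1,0,0,-0.06,0,-0.1,0,0,-0.1,0,-0.1,0,0,-0.15,0,-0.1])

```text
clock: 9.35
position: [0.4754, -0.2632, 0.2621]
orientation: [-3.14, 0.003, -0.034]
force: [0.8, -1.7, -0.7]
width: 0.039
grip_force: 0.0
```

Call:
play_rows(moves=[0,0,-0.05,0,-0.1,0,0,-0.09,0,-0.1,0,0,-0.09,0,-0.1,0,0,-0.09,0,-0.1,0,0,-0.09,0,-0.1])

```text
clock: 9.85
position: [0.4758, -0.2635, 0.3505]
orientation: [-3.14, 0.002, -0.034]
force: [0.4, 0.4, -0.3]
width: 0.0391
grip_force: 0.0
```

Run:
```python
import g; g.goal(.453,.34,.38,-5)
from look import *; from lip import lip
c,W,M,x,y,z=look("f",True)
fit(W,M["green"]&(z>.145)&(z<.19),"green bd")
L=(z>.066)&(z<.08)
lip(W,M["green"]&L&(y>-.3)&(y<-.23),"green guide")
lip(W,M["red"]&L&(y<-.3),"red guide")
t=cap("top");W=cloud(t);M=masks(t);x,y,z=np.moveaxis(W,-1,0)
fit(W,M["red"]&(y>.27)&(y<.42)&(x>.335)&(x<.6)&(z>.150)&(z<.17),"top: red board")
fit(W,M["green"]&(z>.148)&(z<.175)&(y<-.1)&(y>-.45)&(x<.8),"top: green")
```

```text
t 9.85 pos [ 0.4758 -0.2635  0.3505] yaw -1.93 rp [-3.14e+00  2.00e-03] F [ 0.4  0.4 -0.3] w 0.0391 ROW [-0.0432 -0.6024 -0.0295] 0.0171
cam [ 0.552 -0.266  0.512] [-0.28  0.01 -0.96]
green bd 1514 line mid [ 0.4754 -0.2635] ang -1.92 len 0.229 rect [ 11. 229.] z [0.156 0.157 0.159]
green guide 935 centre [ 477.8 -262.6] len 241.6 wid 29.6 offset across at ends (near,far) [[-14.1, 14.3], [-15.3, 14.2]]
red guide 1187 centre [ 474.8 -357.8] len 241.8 wid 32.0 offset across at ends (near,far) [[-15.3, 16.2], [-16.3, 15.5]]
top: red board 291 line mid [0.4867 0.3379] ang -4.12 len 0.223 rect [ 15. 223.] z [0.153 0.158 0.165]
top: green 117 line mid [ 0.4835 -0.2615] ang -1.64 len 0.207 rect [ 12. 207.] z [0.151 0.156 0.161]
```

View pics/w_f.png

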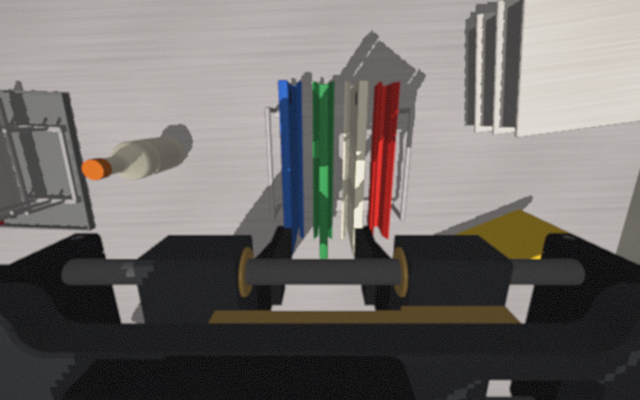

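The green board is home at columns 313–333, and the empty red guide is at columns 370–400. Next is the red board.

Call:
play_rows(moves=[0,-0.04,-0.005,0.003,-0.1,0,-0.09,-0.01,0.006,-0.1,-0.002,-0.14,-0.01,0.009,-0.1,-0.003,-0.19,-0.01,0.012,-0.1,-0.004,-0.24,-0.01,0.012,-0.1])

```text
clock: 10.45
position: [0.4796, -0.0224, 0.3608]
orientation: [-3.141, 0.002, -0.072]
force: [1.4, -0.2, -0.6]
width: 0.0392
grip_force: 0.0
```

Call:
play_rows(moves=[0.005,-0.05,0,0,-0.1,0.006,-0.1,0,0,-0.1,0.007,-0.15,0,0,-0.1,0.008,-0.2,0,0,-0.1,0.008,-0.25,0,0,-0.1])

```text
clock: 10.95
position: [0.5055, 0.2263, 0.3607]
orientation: [3.141, 0.002, -0.071]
force: [1.0, -0.2, 0.6]
width: 0.0394
grip_force: 0.0
```

```bash
python3 g.py .487 .338 .36 -4.1
```

```text
t 10.95 pos [0.5055 0.2263 0.3607] yaw -4.08 rp [3.141e+00 2.000e-03] F [ 1.  -0.2  0.6] w 0.0394 ROW [-0.0264 -0.1101  0.0007] 0.0001
```

Call:
play_rows(moves=[-0.01,-0.045,0,0,-0.1,-0.02,-0.085,0,0,-0.1,-0.026,-0.11,0,0,-0.1,-0.026,-0.11,0,0,-0.1,-0.026,-0.11,0,0,-0.1])

```text
clock: 11.45
position: [0.4876, 0.3358, 0.3607]
orientation: [3.14, 0.002, -0.07]
force: [0.4, -0.9, 0.6]
width: 0.0391
grip_force: 0.0
```

Run:
```python
from look import *
c,W,M,x,y,z=look("h",True)
fit(W,M["red"]&(z>.145)&(z<.18)&(x>.33),"red bd")
fit(W,(z>.12)&(z<.145)&(y>.25)&(y<.31)&~M["red"],"lid")
import g; g.goal(.487,.338,.11,-4.1)
```

```text
cam [0.564 0.331 0.522] [-0.28  0.02 -0.96]
red bd 1396 line mid [0.4938 0.3372] ang -4.28 len 0.226 rect [ 11. 226.] z [0.158 0.159 0.161]
lid 1092 line mid [0.502  0.2793] ang -3.91 len 0.199 rect [ 10. 199.] z [0.131 0.134 0.136]
t 11.5 pos [0.4879 0.3352 0.3611] yaw -4.09 rp [3.14e+00 2.00e-03] F [ 0.3 -0.2  0.3] w 0.039 ROW [-0.0011 -0.0028  0.2511] 0.0001
```

View pics/w_h.png

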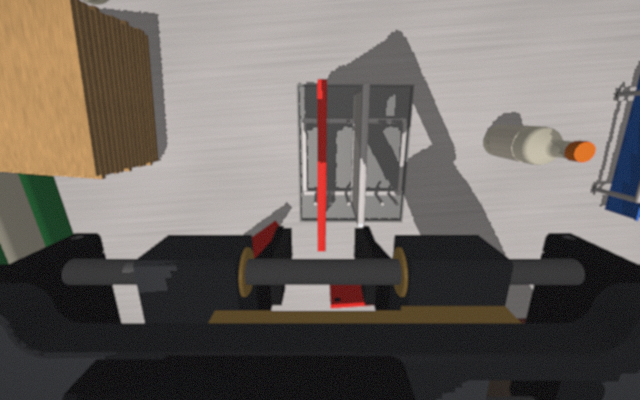

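The red board's top edge is at column 322, between the fingers (rows 80–250), with the lid at column 365. I descend.

Call:
play_rows(moves=[0.0035,-0.0025,0.04,-0.001,-0.1,0.0035,-0.0025,0.09,-0.001,-0.1,0.0035,-0.0025,0.14,-0.001,-0.1,0.0035,-0.0025,0.17,-0.001,-0.1,0.0035,-0.0025,0.18,-0.001,-0.1])

```text
clock: 12.0
position: [0.4897, 0.3351, 0.1774]
orientation: [3.137, 0.007, -0.07]
force: [0.2, -0.3, 0.3]
width: 0.039
grip_force: 0.0
```

Run:
```python
from look import *
c,W,M,x,y,z=look("i")
fit(W,M["red"]&(z>.145)&(z<.18)&(x>.4),"red bd")
import g; g.goal(.4915,.3372,.115,-4.2)
```

```text
cam [0.567 0.331 0.338] [-0.28  0.01 -0.96]
red bd 4092 line mid [0.5162 0.3355] ang -4.26 len 0.183 rect [ 12. 183.] z [0.158 0.159 0.16 ]
t 12.05 pos [0.4903 0.3357 0.1782] yaw -4.02 rp [3.138 0.005] F [-1.  -0.8 -0.2] w 0.039 ROW [ 0.0011 -0.0016  0.0632] 0.001
```

Call:
play_rows(moves=[0.002,-0.0017,0.02,0.001,-0.1,0.002,-0.0017,0.045,0.001,-0.1,0.002,-0.0017,0.062,0.001,-0.1,0.002,-0.0017,0.062,0.001,-0.1,0.002,-0.0017,0.062,0.001,-1])

```text
clock: 12.55
position: [0.4953, 0.3398, 0.1225]
orientation: [-3.14, -0.002, -0.072]
force: [0.0, 0.3, 0.8]
width: 0.0364
grip_force: 0.0
```

Call:
play_rows(moves=[0,0,0,0,-1,0,0,0,0,-1,0,0,0,0,-1,0,0,0,0,-1,0,0,0,0,-1])

```text
clock: 13.05
position: [0.4943, 0.3389, 0.1213]
orientation: [3.14, -0.001, -0.071]
force: [-1.1, -4.1, 6.3]
width: 0.0118
grip_force: 29.8
```

Call:
play_rows(moves=[0,0,-0.01,0,-1,0,0,-0.03,0,-1,0,0,-0.06,0,-1,0,0,-0.1,0,-1,0,0,-0.14,0,-1])

```text
clock: 13.55
position: [0.4929, 0.3396, 0.2607]
orientation: [3.141, 0.002, -0.071]
force: [1.2, 1.0, -4.3]
width: 0.0116
grip_force: 30.0
```

Call:
play_rows(moves=[0,0,-0.04,0,-1,0,0,-0.08,0,-1,0,0,-0.09,0,-1,0,0,-0.09,0,-1,0,0,-0.09,0,-1])

```text
clock: 14.05
position: [0.493, 0.3394, 0.3474]
orientation: [3.14, 0.004, -0.071]
force: [-0.2, 0.1, -4.7]
width: 0.0118
grip_force: 30.0
```

Run:
```python
from look import *
c,W,M,x,y,z=look("j")
fit(W,M["red"]&(z>.3)&(x>.4),"red bd")
fit(W,(z>.12)&(z<.145)&(y>.25)&(y<.31)&~M["red"],"lid")
import g; g.goal(.48,-.358,.345,-1.9)
```

```text
cam [0.569 0.335 0.509] [-0.28  0.02 -0.96]
red bd 6771 line mid [0.5395 0.3367] ang -4.06 len 0.134 rect [ 48. 134.] z [0.384 0.385 0.386]
lid 1154 line mid [0.5017 0.2794] ang -3.88 len 0.199 rect [ 10. 199.] z [0.132 0.134 0.136]
t 14.1 pos [0.4928 0.3392 0.3467] yaw -4.09 rp [3.139 0.005] F [-0.1 -0.7 -3.9] w 0.012 ROW [0.0369 0.6963 0.0017] -0.0121
```

Call:
play_rows(moves=[0.002,0.02,0,0,-1,0.004,0.06,0,-0.003,-1,0.007,0.105,0,-0.006,-1,0.01,0.15,0,-0.009,-1,0.012,0.195,0,-0.012,-1])

```text
clock: 14.6
position: [0.4906, 0.1427, 0.3471]
orientation: [3.141, 0.005, -0.033]
force: [0.9, -0.1, -3.5]
width: 0.0121
grip_force: 30.0
```

Call:
play_rows(moves=[0.002,0.045,0,0,-1,0.004,0.09,0,0,-1,0.006,0.135,0,0,-1,0.006,0.18,0,0,-1,0.006,0.225,0,0,-1])

```text
clock: 15.1
position: [0.4891, -0.0822, 0.3473]
orientation: [-3.14, 0.004, -0.034]
force: [1.3, 1.1, -3.4]
width: 0.0119
grip_force: 30.0
```

Run:
```python
import g; g.goal(.478,-.358,.345,-1.9)
```

```text
t 15.1 pos [ 0.4891 -0.0822  0.3473] yaw -1.92 rp [-3.14   0.004] F [ 1.3  1.1 -3.4] w 0.0119 ROW [-0.0018  0.276   0.0023] -0.0001
```

Call:
play_rows(moves=[0,0.045,0,0,-1,0,0.09,0,0,-1,-0.002,0.135,0,0,-1,-0.002,0.18,0,0,-1,-0.002,0.22,0,0,-1])

```text
clock: 15.6
position: [0.4797, -0.3021, 0.3469]
orientation: [-3.139, 0.004, -0.034]
force: [0.8, 0.5, -3.4]
width: 0.0115
grip_force: 30.0
```

Call:
play_rows(moves=[0,0.03,0,0,-1,0,0.055,0,0,-1,0,0.056,0,0,-1,0,0.056,0,0,-1,0,0.056,0,0,-1])

```text
clock: 16.1
position: [0.4789, -0.3554, 0.3487]
orientation: [-3.139, 0.002, -0.033]
force: [-0.1, -0.2, -3.8]
width: 0.0115
grip_force: 30.0
```

Run:
```python
from look import *; from lip import lip
c,W,M,x,y,z=look("k")
fit(W,M["red"]&(z>.3),"red bd")
L=(z>.066)&(z<.08)
lip(W,M["green"]&L&(y>-.3)&(y<-.23),"green guide")
fit(W,M["green"]&(z>.145)&(z<.19),"green bd")
import g; g.goal(.478,-.358,.345,-1.9)
```

```text
cam [ 0.555 -0.358  0.51 ] [-0.28  0.01 -0.96]
red bd 6705 line mid [ 0.5254 -0.3565] ang -1.88 len 0.134 rect [ 15. 134.] z [0.385 0.386 0.387]
green guide 743 centre [ 483.1 -264.8] len 231.9 wid 28.9 offset across at ends (near,far) [[-13.9, -4.5], [-14.8, 16.4]]
green bd 1583 line mid [ 0.4958 -0.2656] ang -1.75 len 0.189 rect [ 12. 189.] z [0.148 0.157 0.158]
t 16.15 pos [ 0.4792 -0.3553  0.3493] yaw -1.87 rp [-3.14e+00  1.00e-03] F [-0.6 -0.6 -3.4] w 0.0118 ROW [-0.0011  0.0027  0.0043] 0.0002
```

Call:
play_rows(moves=[-0.003,0.0033,0,0,-1,-0.003,0.0033,0.03,0,-1,-0.003,0.0033,0.07,0,-1,-0.003,0.0033,0.11,0,-1,-0.003,0.0033,0.14,0,-1])

```text
clock: 16.65
position: [0.4753, -0.3584, 0.2078]
orientation: [-3.14, 0.002, -0.033]
force: [0.2, 0.1, -3.5]
width: 0.0118
grip_force: 30.0
```

Run:
```python
from look import *; from lip import lip
c,W,M,x,y,z=look("l")
fit(W,M["red"]&(z>.2),"red bd")
lip(W,M["red"]&(z>.066)&(z<.08),"red guide") if (M["red"]&(z>.066)&(z<.08)).sum() else 0
import g; g.goal(.476,-.359,.12,-1.9)
```

```text
cam [ 0.551 -0.361  0.369] [-0.28  0.01 -0.96]
red bd 6985 line mid [ 0.5217 -0.3594] ang -1.82 len 0.134 rect [ 16. 134.] z [0.244 0.245 0.246]
red guide 442 centre [ 513.9 -360.1] len 164.9 wid 31.6 offset across at ends (near,far) [[-15.2, -12.9], [-15.9, -12.9]]
t 16.7 pos [ 0.4733 -0.3565  0.2021] yaw -1.87 rp [-3.135  0.008] F [-2.5  1.8 -8.5] w 0.0117 ROW [0.0028 0.0024 0.0821] 0.0001
```

Call:
play_rows(moves=[0,0.001,0.015,0,-1,0,0.001,0.03,0,-1,0,0.001,0.045,0,-1,0,0.001,0.055,0,-1,0,0.001,0.065,0,-1])

```text
clock: 17.2
position: [0.4779, -0.3608, 0.1484]
orientation: [3.141, -0.005, -0.034]
force: [0.2, 2.7, -2.6]
width: 0.0119
grip_force: 29.9
```

Call:
play_rows(moves=[0,0,0.006,0,-1,0,0,0.012,0,-1,0,0,0.016,0,-1,0,0,0.019,0,-1,0,0,0.019,0,-1])

```text
clock: 17.7
position: [0.4757, -0.3606, 0.1256]
orientation: [-3.141, 0.001, -0.034]
force: [0.3, 0.7, -5.2]
width: 0.0117
grip_force: 30.0
```

Run:
```python
from look import *
c,W,M,x,y,z=look("n")
fit(W,M["red"]&(z>.14),"red bd")
```

```text
cam [ 0.552 -0.363  0.287] [-0.28  0.01 -0.96]
red bd 7201 line mid [ 0.5225 -0.3619] ang -2.1 len 0.132 rect [ 16. 132.] z [0.164 0.165 0.166]
```

About 7–8 mm to go.

Call:
play_rows(moves=[0,0,0.002,0,-1,0,0,0.004,0,-1,0,0,0.005,0,-1,0,0,0.006,0,-1,0,0,0.006,0,-1])

```text
clock: 18.25
position: [0.476, -0.3607, 0.1201]
orientation: [-3.142, -0.0, -0.034]
force: [0.7, 1.7, -2.6]
width: 0.0118
grip_force: 30.0
```

Call:
play_rows(moves=[0,0,0.001,0,-1,0,0,0.002,0,-1,0,0,0.003,0,-1,0,0,0.003,0,-1,0,0,0.003,0,-1])

```text
clock: 18.75
position: [0.4759, -0.3607, 0.1175]
orientation: [-3.141, 0.0, -0.034]
force: [-1.6, 4.2, 0.6]
width: 0.0121
grip_force: 30.0
```

Run:
```python
from look import *
c,W,M,x,y,z=look("o")
fit(W,M["red"]&(z>.14),"red bd")
```

```text
cam [ 0.552 -0.363  0.279] [-0.28  0.01 -0.96]
red bd 7187 line mid [ 0.5227 -0.362 ] ang -2.12 len 0.132 rect [ 16. 132.] z [0.156 0.157 0.158]
```

On the floor; release and rise.

Call:
play_rows(moves=[0,0,0,0,-0.1,0,0,0,0,-0.1,0,0,0,0,-0.1,0,0,0,0,-0.1,0,0,0,0,-0.1])

```text
clock: 19.3
position: [0.4761, -0.361, 0.1175]
orientation: [3.141, -0.0, -0.034]
force: [-0.5, -0.5, -0.5]
width: 0.0377
grip_force: 0.0
```

Call:
play_rows(moves=[0,0,0,0,-0.1,0,0,-0.02,0,-0.1,0,0,-0.06,0,-0.1,0,0,-0.11,0,-0.1,0,0,-0.16,0,-0.1])

```text
clock: 19.8
position: [0.4756, -0.3603, 0.2784]
orientation: [-3.141, 0.001, -0.034]
force: [0.8, -0.8, -0.1]
width: 0.0394
grip_force: 0.0
```

Call:
play_rows(moves=[0,-0.02,-0.05,0,-0.1,0,-0.05,-0.08,0,-0.1,0,-0.05,-0.08,0,-0.1,0,-0.05,-0.08,0,-0.1,0,-0.05,-0.08,0,-0.1])

```text
clock: 20.3
position: [0.4771, -0.3108, 0.3555]
orientation: [-3.14, 0.002, -0.034]
force: [-0.2, -0.9, -1.2]
width: 0.0395
grip_force: 0.0
```

Run:
```python
from look import *; from lip import lip
c,W,M,x,y,z=look("p",True)
L=(z>.066)&(z<.08);T=(z>.145)&(z<.18)&(x<.7)
fit(W,M["red"]&T,"red bd");fit(W,M["green"]&T,"green bd");fit(W,M["blue"]&T,"blue bd")
lip(W,M["green"]&L&(y>-.3)&(y<-.23),"green guide")
lip(W,M["red"]&L&(y<-.3),"red guide")
t=cap("top");W=cloud(t);x,y,z=np.moveaxis(W,-1,0)
fit(W,(x>.4)&(x<.8)&(abs(y)<.1)&(z>.1)&(z<.19),"bottle")
```

```text
cam [ 0.553 -0.313  0.517] [-0.28  0.01 -0.96]
red bd 1381 line mid [ 0.4889 -0.3589] ang -2.35 len 0.215 rect [ 11. 215.] z [0.15  0.157 0.159]
green bd 1331 line mid [ 0.4809 -0.2654] ang -1.5 len 0.226 rect [ 11. 226.] z [0.15  0.157 0.158]
blue bd 1710 line mid [ 0.4822 -0.2168] ang -1.9 len 0.226 rect [ 12. 226.] z [0.148 0.157 0.158]
green guide 537 centre [ 478.1 -264.5] len 241.9 wid 26.9 offset across at ends (near,far) [[-12.4, -4.7], [-13.5, 15.7]]
red guide 532 centre [ 474.3 -348.4] len 242.8 wid 11.5 offset across at ends (near,far) [[-4.9, 5.4], [-5.9, 4.7]]
bottle 228 line mid [0.4921 0.0157] ang 86.75 len 0.052 rect [53. 53.] z [0.109 0.122 0.18 ]
```

View pics/w_p.png

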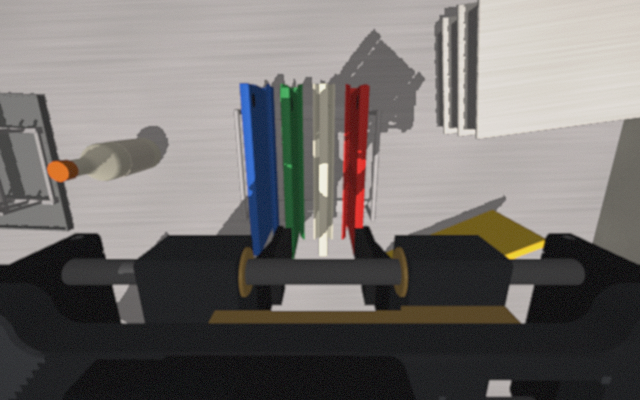

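The picture shows the green board at column 290 and the red board at column 355 standing in their own guides, with the bottle upright. The red board's near end is hidden by a finger, so I check its lengthwise centring before handing in.

Run:
```python
from look import *
t=cap("top");c=dict(np.load("/tmp/w_p.npz"))
for n,q in(("top",t),("wrist",c)):
    W=cloud(q);M=masks(q);x,y,z=np.moveaxis(W,-1,0)
    for k in("red","green","blue"):
        m=M[k]&(y<-.1)&(y>-.45)&(x<.7)&(x>.3)&((z>.154)&(z<.162) if n=="wrist" else (z>.148)&(z<.175))
        fit(W,m,n+" "+k); print("  x range",np.round([x[m].min(),x[m].max()],4))
print(arm.read_state()["force"])
```

```text
top red 142 line mid [ 0.4197 -0.355 ] ang -1.44 len 0.221 rect [ 12. 221.] z [0.151 0.155 0.162]
  x range [0.3631 0.5845]
top green 91 line mid [ 0.5282 -0.2614] ang -3.73 len 0.118 rect [ 11. 118.] z [0.15  0.156 0.162]
  x range [0.4679 0.5861]
top blue 216 line mid [ 0.5007 -0.2133] ang -2.0 len 0.182 rect [ 11. 182.] z [0.15  0.156 0.162]
  x range [0.4093 0.5908]
wrist red 1255 line mid [ 0.4959 -0.3596] ang -2.21 len 0.215 rect [ 11. 215.] z [0.156 0.157 0.159]
  x range [0.3734 0.5877]
wrist green 1206 line mid [ 0.4809 -0.2649] ang -1.55 len 0.226 rect [ 11. 226.] z [0.156 0.157 0.158]
  x range [0.363  0.5887]
wrist blue 1437 line mid [ 0.4821 -0.2161] ang -1.89 len 0.226 rect [ 12. 226.] z [0.156 0.157 0.158]
  x range [0.3678 0.5936]
[ 0.14937524  0.06328136 -0.60666426]
```

```bash
python3 -c "
from plant import arm; print(arm.close_job())"
```

```text
the job is handed in; nothing more can be done
None
```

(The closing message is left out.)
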